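Rehang the lift-off door of a plant case

TASK

The glazed door of the little wooden plant case has been washed and stands in the peg rack. Lift it out, hang it ajar on the case by gently lowering its two hinge sockets fully down onto the two upright hinge pins, then swing it gently shut until it rests on its rubber bumpers. Do not let the door fall, drop it onto the pins, slam it or bang it into the case, and leave the other things on the table where they stand.

Things in the scene. Friction and masses are not known exactly. Their poses are not given: they have to be found in the camera images.
- plant_case: wooden plant case with clear panes, fixed: 180 mm wide (its y), 120 deep (its x), 190 tall at the front, roof sloping down to the back. Origin: centre of its underside; z up; front faces -x, frame face at x = -60 mm. Two upright hinge pins at its left (+y). Shut, the door lies in front of the frame with its axes parallel to the case's; open by an angle, its yaw is the case's yaw minus that angle
- lower_pin (a point): point on the axis of the lower hinge pin, on the flat shoulder of its bracket, 39 mm above the table, at x = -71, y = 77 mm in the case's frame: the mouth of the lower socket rests here when hung. The steel pin, 8 mm thick, rises 20 mm above this point; its top 8 mm tapers to a blunt point. Axes as the case
- upper_pin (a point): the same point of the upper hinge pin, a like pin 100 mm straight above the lower one (shoulder 139 mm above the table). Axes as the case
- case_strike (a point): point level with the faces of the two rubber bumpers (4 mm thick) on the case's right front post, at x = -64, y = -60, z = 100 mm in the case's frame: door_strike lies here when the door is shut. Hung, the door's underside is 14 mm and its top 180 mm above the table
- door_center (a point): centre of the loose door leaf: stiff wooden frame with clear pane, 130 mm wide (its y), 14 thick (its x), 166 tall (z), about 0.3 kg, balanced within 5 mm of this point, standing upright in the rack. Flat-faced top rail 24 mm high along the whole width, upper edge 83 mm above this point. Outer face -x, with an 18 mm long knob at half height near the free (-y) edge. Hinge sockets beyond the +y edge
- lower_socket (a point): centre of the mouth (lower end) of the door's lower hinge socket: an upright steel tube open at both ends, 17 mm outside, 10.4 mm bore, 24 mm long upward from here; 77 mm to the door's +y from door_center (12 mm beyond the edge), in mid-thickness, 58 mm below door_center. Axes as the door
- upper_socket (a point): the same point of the door's upper hinge socket, a like tube 100 mm straight above the lower one (42 mm above door_center). Axes as the door.
- door_strike (a point): point on the inner (+x) face of the door near its free edge, 60 mm to its -y from the leaf's centre and 3 mm above it. Axes as the door.
- rack_slot (a point): wooden drying rack, fixed, 128 x 116 mm: two rails 16 mm high with rows of round pegs that rise to 56 mm above the table. The point: on top of the rails, centre of the 17 mm wide slot the door stands in; the slot runs along the rack's y and the door stands parallel to it, up to 15 mm off its middle
- pot_mid (a point): small clay pot standing loose on the table, 58 mm wide, 45 mm tall; the point is half-way up. To be left alone.
- tape_mid (a point): roll of brown stem tape lying loose, 58 mm wide, 13 mm tall; the point is half-way up. To be left alone.
- spool_mid (a point): gold ribbon spool lying loose, 68 mm wide, 22 mm tall; the point is half-way up. To be left alone.
- door: the whole door leaf as a body; origin at the centre of its underside, 83 mm below door_center, axes as door_center

How it is judged (in metres and radians):
On the way, in this order (a step that is already met when the one before it is completed fails the run):
1. the door hangs ajar: both sockets fully down on their pins, the free edge still more than 15 mm from shut (distance between lower_socket and lower_pin below 0.005 m and distance between upper_socket and upper_pin below 0.005 m and distance between door_strike and case_strike above 0.015 m), for 0.2 s.
2. the hung door is swung shut (distance between lower_socket and lower_pin below 0.005 m and distance between upper_socket and upper_pin below 0.005 m and distance between door_strike and case_strike below 0.01 m), for 0.2 s.
At the end, for the whole second after the job is handed in: both socket mouths lie within 5 mm of the shoulders of their pins, the free edge of the door is within 10 mm of fully shut, and the door is at rest (all of step 2 and linear speed of door below 0.02 m/s); the robot touches nothing.
It fails at once if the door falls over or is tipped by more than about 35 degrees (angle between door_center's own z axis and vertical above 0.6 rad).
It fails at once if the door is banged or forced against the case (over 60 N) (contact force between door and plant_case above 60 N).
It fails at once if the door is dropped onto its pins or slammed (it moves faster than 0.3 m/s with its sockets on the pins) (distance between lower_socket and lower_pin below 0.02 m and linear speed of door above 0.3 m/s).
It fails at once if the clay pot, the tape roll or the ribbon spool on the table is moved by more than 20 mm (distance of any of pot_mid, tape_mid, spool_mid from where it was at the start of the episode above 0.02 m).
It also fails if it takes over 51 s, if anything falls off the work surface, if the arm or the gripper's body presses on something with over 40 N, if the wrist force passes 120 N, or if a joint passes its speed limit or range.

ROBOT

A 6-joint arm with a two-finger parallel gripper is mounted at the origin on the work surface; the furniture and walls round the work are solid. World frame = base frame: x ahead of the robot, y to its left, z up, the work surface at z = 0. Lengths are in mm, angles in rad, forces in N, time in s.
With the tool pointing down it reaches from about 350 to 875 mm from the base axis. Payload 4.2 kg.
Tool frame: the origin (TCP) lies on the mounting face of the last link; the fingertips stand 173 mm ahead of it and the grasp point (between the pads) lies grip_point_offset ahead of it (grip_point_offset is the distance from the TCP to the grasp point, in mm); z points along the fingers, y is the line along which they close (so a half turn about z gives the same grasp; the last joint's range is limited). The gripper opens to 85 mm and grips with 20 to 120 N. Pads are 22 mm wide; open, the fingers measure 114 mm over their backs; the gripper's body (76 mm by 85 mm) begins 54 mm behind the grasp point. The pads swing forward as they close: fully open they stand 13 mm farther back than shut.
Start: joints at [-0.863, 0.385, 0.008, 0, -1.194, -0.259], TCP at [271.19, -563.077, 404.712] pointing down, gripper open.
Joint ranges: [-3.14, 3.14], [-1.21, 2.06], [-1.07, 1.41], [-3.16, 2.05], [-2.99, -0.16], [-3.1, 3.1]. Speed limits (rad/s): [2.79, 2.79, 3.14, 3.14, 3.14, 3.14].

INTERFACE

Orientations are given as a unit quaternion [x, y, z, w].
In Python, from bench import read_state, get_image, job_done, recognise, place_of, grip_point_offset gives the robot as it stands. The module is installed in compiled form; this text tells all that it offers.
- The arm moves only by the tool carry_out, never from a script. Its arguments are lists of equal length, an entry for each row: "slide": the shift along the tool's x, y, z in m, a list of three; "roll": the turn about the tool's z in degrees; "claw": the finger opening in m, from 0 to 0.0854. A call has 1 to 8 rows; each row is the pose to reach, as a shift and turn from the pose commanded when the call began, along the tool's axes at that moment; what a row does not reach only later rows make up. A row lasts 1/8 s, in which the tool goes at most 62.5 mm and 10.7 degrees, less where a joint would pass 70% of its speed; a pose out of reach is approached as far as the arm can. A call with a gripper value outside its range is refused whole. The fingers move at their own pace and stop on an object; the grip force is fixed at half the most. Time passes only in rows, so rows that repeat a pose let the fingers close. It gives the time, the measured TCP pose, the force, the opening and the grip force at its end, in the units of the state.
- read_state(): the state, without advancing time (a new reading comes with each control period).
- get_image(name): name is "side" or "top" or "wrist"; returns a dict with "img" (400x640x3 uint8, red, green, blue), "z_map" (400x640 float32, mm along the optical axis (not along the pixel's ray), 0 where there is no reading), "mtx" (3x3 intrinsics, pixels), "world_from_camera" (4x4, takes a point from camera to world coordinates); the wrist camera has in their place "T_tool_cam" (4x4, takes a point from camera to tool coordinates, whose origin is the TCP and whose axes are the flange's). Camera axes: x right, y up, looking along -z (the intrinsics and any distortion apply to the point x, -y, -z); pixel columns grow to the right and rows downward; lengths in mm; the calibration is good to about 2 mm. The wrist camera is an equidistant fisheye: a pixel r from the principal point sees the ray r / f radians off the axis. A picture is of the moment at which its call begins: read the wrist's pose just before it.
- job_done(): hands the job in; it is judged then, once.
Trained networks look in a picture, given as the dict that the camera call returned (one of the last four; its "shot" number tells which), for a name from the list of things; names that differ only in an ending like _2 or _b are one class to them, and where a whole thing is asked for, a point or a joint stands for the part that bears it (a point fixed in the world has none). Each returns a list of dicts, best first, with "conf" (0 to 1); they miss things now and then, are a little off and sometimes report something else, mostly with a low value. They report only what shows in the picture. A call takes as long as a camera call.
- recognise(picture, thing): "at" ([column, row] in pixels, amid what is visible of it).
- place_of(picture, thing): "at" ([column, row] in pixels: a listed point, or the origin of a listed thing).
The state is a dict: "clock": time; "joints": joint angles; "joint_vel": joint speeds; "joint_efforts": joint torques, N m; "position": TCP position; "ee_rot": TCP orientation; "contact_force": force on the tool from outside, world axes, zero at the start; "wrist_torque": the same for the moment, N m; "gripper_width": finger opening in mm; "grasp_force": force on a finger pad.
Only numpy, scipy, OpenCV 4.12 (cv2) and the standard library are available. Lean on these libraries where they do the work, as an engineer would, in place of code of your own. Each camera call takes 0.05 s, during which the arm holds its last target. There are 200 camera calls.

## Working session

There is one attempt and no reset: what is moved stays moved. The work goes in short steps, Python scripts to look and compute and a tool call to move; the robot and the scene stay as the last step left them, time stands still between calls to the robot, and variables do not carry over. Pictures are saved under pics/ and viewed, at most 13 in all, crops included, and the job is handed in when it is done.

Besides the shell and the picture viewer there is one more tool, called after "Call:" as name(argument=value, ...) on one line, values as JSON. carry_out: Moves the arm, as the interface text tells. Its arguments: {"type":"object","properties":{"slide":{"type":"array"},"roll":{"type":"array"},"claw":{"type":"array"}},"required":["slide","roll","claw"]}

```bash
mkdir -p pics; cat > h.py <<'E'
import numpy as np, cv2
from scipy.spatial.transform import Rotation as R
from bench import *
def world(p,px,win=1):
    c,r=px; z=p["z_map"]; c0,r0=int(round(c)),int(round(r))
    w=z[max(r0-win,0):r0+win+1,max(c0-win,0):c0+win+1]; w=w[w>0]; d=np.median(w) if w.size else np.nan
    K=p["mtx"]; q=np.array([(c-K[0,2])/K[0,0]*d,-(r-K[1,2])/K[1,1]*d,-d,1]); return (p["world_from_camera"]@q)[:3]
def ray(p,px):
    K=p["mtx"];M=p["world_from_camera"]; d=M[:3,:3]@np.array([(px[0]-K[0,2])/K[0,0],-(px[1]-K[1,2])/K[1,1],-1]); return M[:3,3],d/np.linalg.norm(d)
def atz(p,px,z):
    o,d=ray(p,px); return o+d*(z-o[2])/d[2]
def tri(r1,r2):
    (a,u),(b,v)=r1,r2; s=np.linalg.lstsq(np.stack([u,-v],1),b-a,rcond=None)[0]; x,y=a+s[0]*u,b+s[1]*v; return (x+y)/2,np.linalg.norm(x-y)
E
python3 - <<'E'
from h import *
np.set_printoptions(precision=1,suppress=True)
print(read_state(),grip_point_offset)
P={n:get_image(n) for n in("side","top")}
for n,p in P.items():
    cv2.imwrite(f"pics/{n}0.png",p["img"][:,:,::-1]); print(n,p["world_from_camera"],p["mtx"],[k for k in p])
for t in["plant_case","lower_pin","upper_pin","case_strike","door_center","lower_socket","upper_socket","door_strike","rack_slot","pot_mid","tape_mid","spool_mid","door"]:
    L={}
    for n,p in P.items():
        l=place_of(p,t)
        if l: L[n]=l[0]["at"]; print(t,n,np.array(L[n]),round(l[0]["conf"],2),len(l),world(p,L[n]))
    if len(L)==2: print("   tri",*tri(ray(P["side"],L["side"]),ray(P["top"],L["top"])))
E
```

```text
{'clock': 0.0, 'joints': array([-0.9,  0.4,  0. , -0. , -1.2, -0.3]), 'joint_vel': array([-0.,  0.,  0.,  0., -0.,  0.]), 'joint_efforts': array([  0. , -39.2,  18.8,   4.2,  -0. ,   0. ]), 'position': array([ 271.1, -562.9,  403.6]), 'ee_rot': array([-0.2,  1. ,  0. , -0. ]), 'contact_force': array([-0.4,  0.3, -1.1]), 'wrist_torque': array([ 0., -0., -0.]), 'grasp_force': 0.0, 'gripper_width': 85.89919193861064} 154.70000000000002
side [[ -1.    0.    0.  508.7]
 [ -0.   -0.5   0.9 956.4]
 [  0.    0.9   0.5 680.6]
 [  0.    0.    0.    1. ]] [[431.9   0.  314.6]
 [  0.  431.9 201.1]
 [  0.    0.    1. ]] ['img', 'z_map', 'mtx', 'world_from_camera', 'shot']
top [[   0.     1.    -0.1  433. ]
 [  -1.     0.     0.    36.8]
 [   0.     0.1    1.  1138.9]
 [   0.     0.     0.     1. ]] [[361.5   0.  315.5]
 [  0.  361.5 197.4]
 [  0.    0.    1. ]] ['img', 'z_map', 'mtx', 'world_from_camera', 'shot']
plant_case side [289.2 213.5] 0.83 1 [569.4  16.3  66.3]
plant_case top [353.8 176.5] 0.72 1 [548.7 -73.5 181.2]
   tri [574.1 -95.3  -7. ] 5.1698116364613105
lower_pin side [297.1 222.4
[... 1173 characters left out ...]
31.2 212.3] 0.93 1 [452.6 290.5   0. ]
   tri [450.6 289.5   5.3] 3.872917851375936
pot_mid side [329.1 173.5] 0.59 1 [ 459.2 -263.4   39.2]
pot_mid top [417.6 212.2] 0.55 1 [ 459.8 -295.5    3.8]
   tri [ 458.7 -289.    25.8] 1.0907414016441601
tape_mid side [296.7 223. ] 0.7 2 [549.7  19.6  39.2]
tape_mid top [275.1 153.6] 0.58 1 [638.5 155.1  11.1]
   tri [579.7 144.4 132.7] 72.36034447404002
spool_mid side [271.7 281.1] 0.97 2 [598.3 211.1   8.1]
spool_mid top [252.7 163.6] 0.59 1 [607.5 226.4   0.7]
   tri [600.7 223.2  19.7] 7.823144720868539
door side [335.7 308.3] 0.95 1 [456.1 309.4  26.5]
door top [225.2 212.8] 0.88 1 [449.9 294.   63.9]
   tri [453.1 304.1  20.9] 5.161276440979138
```

View pics/side0.png

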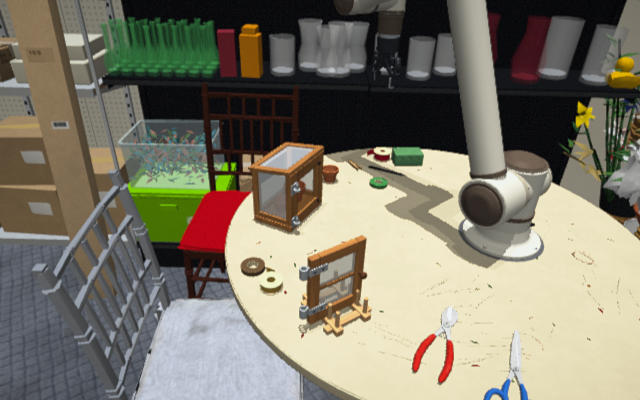

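View pics/top0.png

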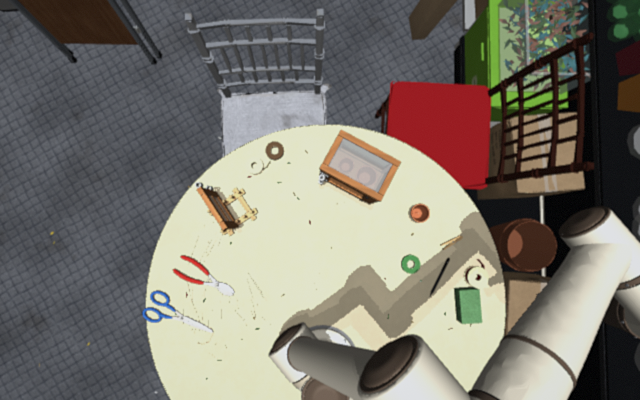

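The side view shows the door in its rack at (335,280), with sockets at (303,270) and (301,315). The case is at (289,185) with pins at (297,190–225). The tape (253,266) and spool (271,281) lie between them, and the pot is at (329,173). The top view agrees.

```bash
cat >> h.py <<'E'
np.set_printoptions(precision=2,suppress=True)
def plan(pos,xdir_deg,s=None):
    "slide (m) and roll (deg) to bring TCP to pos with tool x at heading xdir (mod 180), tool down"
    s=s or read_state(); Q=R.from_quat(s["ee_rot"]); d=Q.inv().apply(np.array(pos)-s["position"])/1000
    x=Q.apply([1,0,0]); h=np.degrees(np.arctan2(x[1],x[0])); r=-((xdir_deg-h+90)%180-90)
    print("pos",s["position"],"xhead %.2f"%h,"slide",np.round(d,4),"roll %.2f"%r,"tilt",Q.apply([0,0,1]))
def wray(p,px,s):
    K=p["mtx"]; u=np.array([px[0]-K[0,2],px[1]-K[1,2]]); r=np.hypot(*u); th=r/K[0,0]; a=u/max(r,1e-9)
    d=np.array([a[0]*np.sin(th),-a[1]*np.sin(th),-np.cos(th)]); T=p["T_tool_cam"]; Q=R.from_quat(s["ee_rot"])
    return Q.apply(T[:3,3])+s["position"], Q.apply(T[:3,:3]@d)
def wpix(p,X,s):
    T=p["T_tool_cam"];Q=R.from_quat(s["ee_rot"]); c=T[:3,:3].T@(Q.inv().apply(np.asarray(X)-s["position"])-T[:3,3])
    th=np.arctan2(np.hypot(c[0],c[1]),-c[2]); a=np.array([c[0],-c[1]])/np.hypot(c[0],c[1]); return np.array([p["mtx"][0,2],p["mtx"][1,2]])+a*th*p["mtx"][0,0]
E
python3 - <<'E'
from h import *
p=get_image("wrist"); print(p["T_tool_cam"],p["mtx"])
plan([470,-20,420],31.5); plan([462,307,400],31.5)
# door yaw from depth: points of side view top rail
P=get_image("top"); z=P["z_map"]; M=P["world_from_camera"];K=P["mtx"]
v,u=np.nonzero(z>0); d=z[v,u]; X=(M@np.stack([(u-K[0,2])/K[0,0]*d,-(v-K[1,2])/K[1,1]*d,-d,np.ones_like(d)]))[:3].T
m=(abs(X[:,0]-462)<90)&(abs(X[:,1]-307)<80)&(X[:,2]>172)&(X[:,2]<200); Y=X[m]
rc=cv2.minAreaRect(Y[:,:2].astype(np.float32)); print(m.sum(),Y.mean(0),rc,Y[:,2].max())
E
```

```text
[[-0.    0.95  0.33 83.04]
 [ 1.    0.    0.    0.75]
 [ 0.    0.33 -0.95 30.8 ]
 [ 0.    0.    0.    1.  ]] [[309.71   0.   322.24]
 [  0.   309.71 190.55]
 [  0.     0.     1.  ]]
pos [ 271.19 -563.08  404.69] xhead -154.29 slide [-0.41  0.4  -0.02] roll -5.79 tilt [-0.  0. -1.]
pos [ 271.19 -563.08  404.69] xhead -154.29 slide [-0.55  0.7   0.  ] roll -5.79 tilt [-0.  0. -1.]
285 [460.28 302.59 180.87] ((460.2899169921875, 303.19781494140625), (129.67979431152344, 14.592333793640137), 34.25101089477539) 187.16347056151028
```

Call:
carry_out(slide=[[-0.288,0.28,-0.01],[-0.288,0.28,-0.01],[-0.288,0.28,-0.01],[-0.288,0.28,-0.01],[-0.288,0.28,-0.01],[-0.288,0.28,-0.01],[-0.288,0.28,-0.01],[-0.288,0.28,-0.01]], roll=[-80,-80,-80,-80,-80,-80,-80,-80], claw=[0.085,0.085,0.085,0.085,0.085,0.085,0.085,0.085])

```text
clock: 2.5
position: [409.7, -184.1, 415.2]
ee_rot: [0.799, -0.601, 0.0, -0.0]
contact_force: [-0.2, 0.0, -0.1]
gripper_width: 85.1
grasp_force: 0.0
```

```bash
python3 -c "
from h import *
plan([475,-15,420],32.5);print(read_state()['joints'])"
```

```text
pos [ 409.7  -184.07  415.18] xhead -73.87 slide [-0.14 -0.11 -0.  ] roll 73.63 tilt [ 0. -0. -1.]
[-0.06  0.07 -0.38 -0.   -1.12  0.34]
```

Call:
carry_out(slide=[[-0.144,-0.11,-0.005],[-0.144,-0.11,-0.005],[-0.144,-0.11,-0.005],[-0.144,-0.11,-0.005],[-0.144,-0.11,-0.005],[-0.144,-0.11,-0.005],[-0.144,-0.11,-0.005],[-0.144,-0.11,-0.005]], roll=[-85,-85,-85,-85,-85,-85,-85,-85], claw=[0.085,0.085,0.085,0.085,0.085,0.085,0.085,0.085])

```text
clock: 3.5
position: [476.0, -17.4, 419.8]
ee_rot: [0.995, 0.096, 0.0, -0.0]
contact_force: [-0.3, -0.7, 0.5]
gripper_width: 85.2
grasp_force: 0.0
```

```bash
cat > look.py <<'E'
import sys,json
from h import *
def look(name,things):
    s=read_state(); p=get_image("wrist"); cv2.imwrite(f"pics/{name}.png",p["img"][:,:,::-1]); out={}
    for t in things:
        l=place_of(p,t)
        for e in l[:2]:
            o,d=wray(p,e["at"],s); c,r=[int(round(q)) for q in e["at"]]
            print(t,np.array(e["at"]),"%.2f"%e["conf"],"zmap",p["z_map"][r,c],"dir",d); out.setdefault(t,(o,d))
    return s,p,out
E
python3 - <<'E'
from look import *
s,p,o=look("w1",["lower_pin","upper_pin","case_strike","plant_case"])
for t,z in(("lower_pin",39),("upper_pin",139),("case_strike",100),("plant_case",0)):
    if t in o: a,d=o[t]; print(t,a+d*(z-a[2])/d[2])
plan([475,-15,420],32.5)
E
```

```text
lower_pin [306.1  94.5] 0.62 zmap 224.40347 dir [-0.03  0.05 -1.  ]
upper_pin [300.  94.] 0.93 zmap 219.27711 dir [-0.03  0.06 -1.  ]
lower_pin [548.45  15.82  39.  ]
upper_pin [551.17  16.15 139.  ]
pos [476.04 -17.45 419.78] xhead 10.57 slide [-0. -0. -0.] roll -21.93 tilt [ 0.  0. -1.]
```

View pics/w1.png

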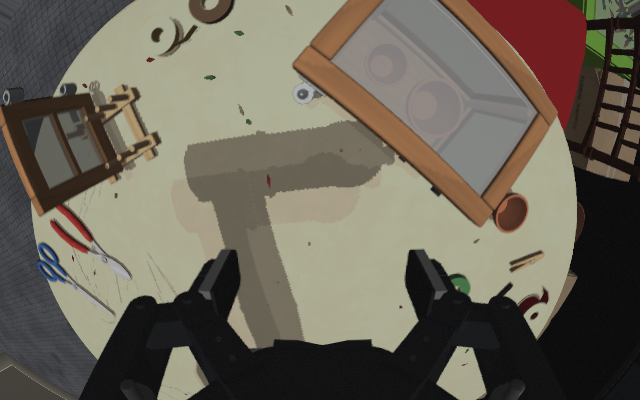

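The wrist view shows the hinge pins' bracket at (303,93), the case front edge running from (297,68) to (483,223), and the pot at (512,212). The door in its rack is at (60,145).

```bash
python3 - <<'E'
from h import *
s=read_state(); p=get_image("wrist"); im=p["img"]
cv2.imwrite("pics/w1c.png",cv2.resize(im[70:115,275:335,::-1],None,fx=10,fy=10,interpolation=cv2.INTER_NEAREST))
def at(px,z): o,d=wray(p,px,s); return o+d*(z-o[2])/d[2]
# front lower-left edge of roof/frame: strongest line
g=cv2.cvtColor(im,cv2.COLOR_RGB2HSV); m=((g[...,0]<22)&(g[...,1]>110)&(p["z_map"]<240)&(p["z_map"]>0)).astype(np.uint8)
L=[]
for c in range(310,470,4):
    r=np.nonzero(m[60:260,c])[0]
    if len(r): L.append(at([c,60+r.max()+.5],190)[:2])
L=np.array(L,np.float32); vx,vy,x,y=cv2.fitLine(L,cv2.DIST_HUBER,0,.01,.01).ravel(); print("front line",np.degrees(np.arctan2(vy,vx))%180,x,y, np.median(abs((L-[x,y])@[-vy,vx])))
for px in([303,92],[300,94]): print(at(px,159),at(px,139))
Z=p["z_map"][86:102,294:312]; print(Z.round(0)[::2,::2])
E
```

```text
front line 62.0289 528.1137 -56.70119 0.15384322
[553.95  12.31 159.  ] [553.44  13.45 139.  ]
[552.11  14.22 159.  ] [551.45  15.52 139.  ]
[[367. 237. 235. 236. 237. 236. 236. 237. 236.]
 [237. 237. 237. 237. 236. 237. 236. 236. 236.]
 [237. 236. 237. 224. 223. 226. 238. 237. 237.]
 [237. 238. 222. 219. 220. 224. 229. 238. 236.]
 [238. 237. 221. 218. 219. 223. 226. 237. 239.]
 [239. 240. 223. 220. 220. 224. 235. 238. 239.]
 [239. 238. 239. 227. 228. 240. 240. 239. 239.]
 [239. 239. 240. 238. 239. 239. 239. 239. 240.]]
```

View pics/w1c.png

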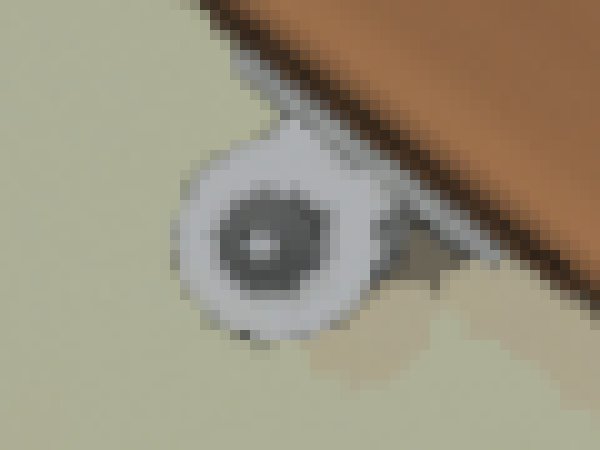

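The pin tip's white dot is at about (300.8, 94.0) and the shoulder ring's centre at about (302.3, 93.3). Both put the pin at about (552.5, 14.2), with the case yaw at about -28°. Next I'll move over the door.

Call:
carry_out(slide=[[0.044,-0.318,0.02],[0.044,-0.318,0.02],[0.044,-0.318,0.02],[0.044,-0.318,0.02],[0.044,-0.318,0.02],[0.044,-0.318,0.02],[0.044,-0.318,0.02]], roll=[-22.4,-22.4,-22.4,-22.4,-22.4,-22.4,-22.4], claw=[0.085,0.085,0.085,0.085,0.085,0.085,0.085])

```text
clock: 4.68
position: [460.0, 303.6, 399.3]
ee_rot: [0.959, 0.285, -0.0, 0.0]
contact_force: [0.2, -0.6, 1.0]
gripper_width: 85.2
grasp_force: 0.0
```

```bash
python3 - <<'E'
from look import *
s,p,o=look("w2",["upper_socket","lower_socket","door_center"])
dc=None
for t,z in(("upper_socket",141),("lower_socket",41),("door_center",99)):
    if t in o: a,d=o[t]; print(t,a+d*(z-a[2])/d[2])
z=p["z_map"]; T=p["T_tool_cam"]; Q=R.from_quat(s["ee_rot"])
v,u=np.nonzero(z>0); K=p["mtx"]; dx=u-K[0,2];dy=v-K[1,2]; r=np.hypot(dx,dy)+1e-9; t=np.tan(r/K[0,0]); zz=z[v,u]
C=np.stack([dx/r*t*zz,-dy/r*t*zz,-zz],1); X=Q.apply(C@T[:3,:3].T+T[:3,3])+s["position"]
m=(r/K[0,0]<1.2)&(abs(X[:,0]-461)<90)&(abs(X[:,1]-304)<80)&(X[:,2]>172)&(X[:,2]<192); Y=X[m]
print(m.sum(),cv2.minAreaRect(Y[:,:2].astype(np.float32)),np.median(Y[:,2]))
plan([461,304,400],33)
E
```

```text
upper_socket [319.5  92.4] 0.92 zmap 350.24326 dir [-0.02 -0.   -1.  ]
upper_socket [561.5 324.2] 0.22 zmap 441.0445 dir [-0.1  -0.87 -0.47]
lower_socket [320.3  94.2] 0.95 zmap 351.0163 dir [-0.02 -0.01 -1.  ]
lower_socket [499.8  98.2] 0.44 zmap 348.51752 dir [ 0.29 -0.45 -0.84]
upper_socket [527.09 350.18 141.  ]
lower_socket [524.03 348.13  41.  ]
3803 ((461.65478515625, 305.69464111328125), (128.97006225585938, 14.682672500610352), 34.329322814941406) 181.9483226254876
pos [460.36 301.82 400.09] xhead 33.00 slide [ 0. -0.  0.] roll 0.00 tilt [ 0.  0. -1.]
```

View pics/w2.png

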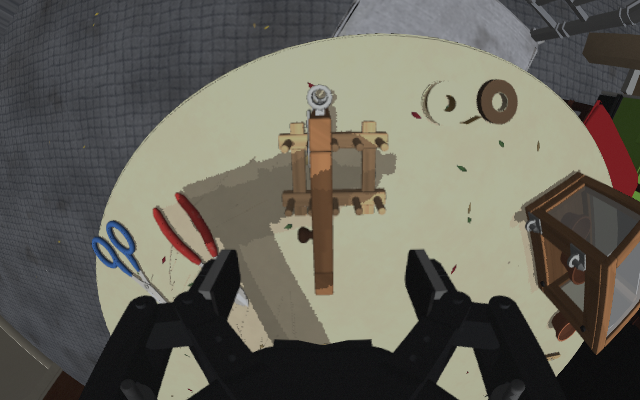

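The wrist view shows the upper socket ring at (319,96). The door's top edge runs from (320,110) to (324,293), with the knob at (305,235). The door heading is about 34.3° and its centre about (461.7, 305.7).

```bash
python3 - <<'E'
from h import *
plan([461.5,305.2,325],34.3)
np.set_printoptions(precision=4); s=read_state();print(R.from_quat(s["ee_rot"]).inv().apply(np.array([461.5,305.2,325])-s["position"]))
E
```

```text
pos [460.36 301.82 400.09] xhead 33.00 slide [ 0.   -0.    0.08] roll -1.30 tilt [ 0.  0. -1.]
[ 2.7836 -2.2128 75.0875]
```

```bash
cat >> h.py <<'E'
def cloud(p,s):
    z=p["z_map"]; T=p["T_tool_cam"]; Q=R.from_quat(s["ee_rot"]); v,u=np.nonzero(z>0); K=p["mtx"]; dx=u-K[0,2];dy=v-K[1,2]; r=np.hypot(dx,dy)+1e-9
    k=r/K[0,0]<1.2; u,v,dx,dy,r=u[k],v[k],dx[k],dy[k],r[k]; t=np.tan(r/K[0,0]); zz=z[v,u]
    return Q.apply(np.stack([dx/r*t*zz,-dy/r*t*zz,-zz],1)@T[:3,:3].T+T[:3,3])+s["position"],u,v
E
python3 - <<'E'
from h import *
for i in range(2):
    s=read_state(); p=get_image("wrist"); X,u,v=cloud(p,s)
    Y=X[(abs(X[:,0]-461)<90)&(abs(X[:,1]-304)<80)&(X[:,2]>172)&(X[:,2]<192)]; print(s["position"],cv2.minAreaRect(Y[:,:2].astype(np.float32)))
E
```

```text
[460.36 301.82 400.09] ((461.6390686035156, 305.8270263671875), (129.90748596191406, 14.155977249145508), 34.198143005371094)
[460.38 301.85 400.13] ((461.6231994628906, 305.80853271484375), (129.90380859375, 14.271700859069824), 34.3223876953125)
```

Call:
carry_out(slide=[[0.003,-0.003,0.02],[0.003,-0.003,0.045],[0.003,-0.003,0.065],[0.003,-0.003,0.075],[0.003,-0.003,0.075],[0.003,-0.003,0.075]], roll=[-1.3,-1.3,-1.3,-1.3,-1.3,-1.3], claw=[0.085,0.085,0.085,0.085,0.05,0.04])

```text
clock: 5.72
position: [461.4, 307.4, 325.7]
ee_rot: [0.955, 0.296, 0.001, -0.0]
contact_force: [0.8, -0.9, 0.1]
gripper_width: 51.2
grasp_force: 0.0
```

Call:
carry_out(slide=[[0,0,0],[0,0,0],[0,0,0],[0,0,0],[0,0,0],[0,0,0]], roll=[0,0,0,0,0,0], claw=[0.03,0.02,0.008,0.008,0.008,0.008])

```text
clock: 6.48
position: [461.2, 307.4, 325.2]
ee_rot: [0.955, 0.296, 0.0, 0.0]
contact_force: [0.0, -1.2, 3.8]
gripper_width: 13.1
grasp_force: 59.5
```

Call:
carry_out(slide=[[0,0,-0.005],[0,0,-0.015],[0,0,-0.03],[0,0,-0.045],[0,0,-0.06],[0,0,-0.07],[0,0,-0.07],[0,0,-0.07]], roll=[0,0,0,0,0,0,0,0], claw=[0.006,0.006,0.006,0.006,0.006,0.006,0.006,0.006])

```text
clock: 7.48
position: [460.9, 307.2, 394.1]
ee_rot: [0.955, 0.296, -0.001, 0.0]
contact_force: [0.2, -0.3, -2.9]
gripper_width: 13.1
grasp_force: 58.6
```

```bash
python3 - <<'E'
from look import *
s,p,o=look("w3",["upper_socket","lower_socket"]); print(s["position"],s["contact_force"],s["wrist_torque"],s["gripper_width"])
X,u,v=cloud(p,s); L=R.from_quat(s["ee_rot"]).inv().apply(X-s["position"])
m=(abs(L[:,0]-40)<60)&(abs(L[:,1])<15)&(L[:,2]>130)&(L[:,2]<175)
g=m&(L[:,0]>15)&(L[:,0]<68); 
print("top edge rect tool",cv2.minAreaRect(L[g&(L[:,2]<155)][:,:2].astype(np.float32)),np.polyfit(L[g][:,0],L[g][:,2],1))
im=cv2.resize(p["img"][120:270,240:400,::-1],None,fx=4,fy=4,interpolation=cv2.INTER_NEAREST); cv2.imwrite("pics/w3c.png",im)
E
```

```text
upper_socket [324.1 108. ] 0.90 zmap 222.9104 dir [-0.05 -0.04 -1.  ]
upper_socket [573.6 271.1] 0.64 zmap 266.14444 dir [ 0.05 -0.84 -0.55]
lower_socket [324.  103.4] 0.60 zmap 350.75177 dir [-0.04 -0.04 -1.  ]
[460.86 307.21 394.15] [ 0.18 -0.34 -2.93] [-0.    0.04  0.01] 13.122872369888023
top edge rect tool ((39.807960510253906, 3.23128604888916), (22.058238983154297, 49.61083984375), 89.36053466796875) [  0.17 138.43]
```

View pics/w3c.png

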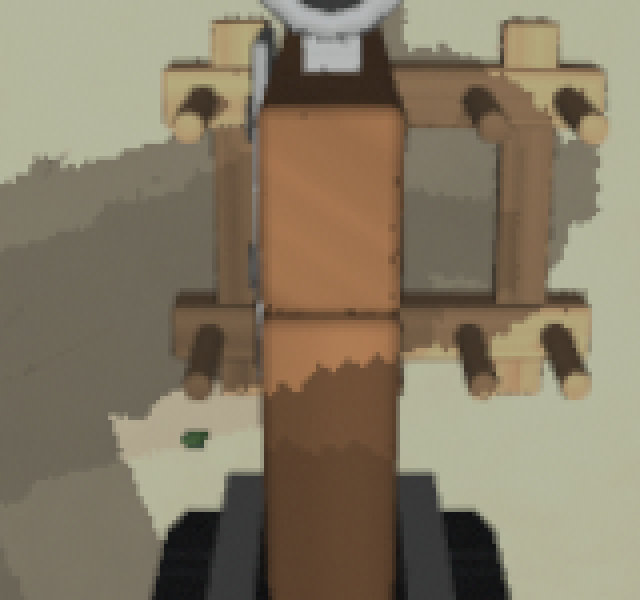

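The crop shows the door held squarely in the pads and clear of the rack pegs, with the upper socket ring at the top edge near (322,108). Next I'll fit that ring and check the slope of the top edge.

```bash
python3 - <<'E'
from h import *
s=read_state(); p=get_image("wrist"); im=p["img"]
X,u,v=cloud(p,s); L=R.from_quat(s["ee_rot"]).inv().apply(X-s["position"])
m=(abs(L[:,1]-1)<4)&(L[:,0]>10)&(L[:,0]<64)&(L[:,2]<155); print("slope",np.polyfit(L[m][:,0],L[m][:,2],1),m.sum())
cv2.imwrite("pics/w4c.png",cv2.resize(im[75:135,285:365,::-1],None,fx=10,fy=10,interpolation=cv2.INTER_NEAREST))
for r in range(80,126,3): print(r,p["z_map"][r,300:348:3].round(0))
E
```

```text
slope [ 1.12 89.24] 4149
80 [341. 341. 341. 340. 341. 342. 340. 340. 339. 340. 340. 341. 340. 340.
 340. 340.]
83 [343. 341. 342. 342. 342. 341. 343. 341. 344. 342. 342. 342. 343. 342.
 341. 341.]
86 [343. 344. 344. 344. 341. 340. 344. 343. 342. 343. 343. 343. 343. 344.
 343. 342.]
89 [344. 344. 344. 344. 344. 342. 342. 344. 219. 345. 346. 344. 344. 344.
 345. 344.]
92 [345. 345. 344. 345. 345. 346. 123. 122. 123. 123. 131. 344. 346. 344.
 345. 345.]
95 [346. 347. 346. 346. 123. 123. 122. 124. 124. 124. 123. 123. 347. 346.
 348. 346.]
98 [347. 348. 348. 123. 124. 124. 123. 348. 348. 124. 124. 123. 122. 349.
 347. 348.]
101 [348. 349. 124. 124. 125. 125. 349. 349. 348. 349. 126. 125. 125. 125.
 347. 350.]
104 [349. 351. 125. 125. 134. 221. 231. 351. 349. 349. 221. 124. 126. 126.
 351. 349.]
107 [350. 351. 125. 125. 147. 224. 221. 222. 222. 222. 221. 141. 124. 125.
 126. 351.]
110 [352. 125. 127. 125. 141. 352. 222. 223. 222. 222. 351. 353. 125. 125.
 126. 352.]
113 [353. 353. 125. 127. 136. 147. 253. 226. 226. 227. 255. 140. 126. 126.
 353. 353.]
116 [355. 353. 127. 126. 130. 139. 233. 227. 227. 227. 142. 132. 127. 126.
 355. 354.]
119 [356. 355. 127. 126. 127. 128. 136. 140. 139. 137. 129. 128. 127. 127.
 356. 355.]
122 [358. 357. 358. 128. 127. 127. 127. 128. 128. 127. 127. 127. 128. 357.
 356. 356.]
125 [346. 345. 358. 358. 128. 127. 128. 127. 127. 128. 128. 128. 359. 358.
 357. 357.]
```

View pics/w4c.png

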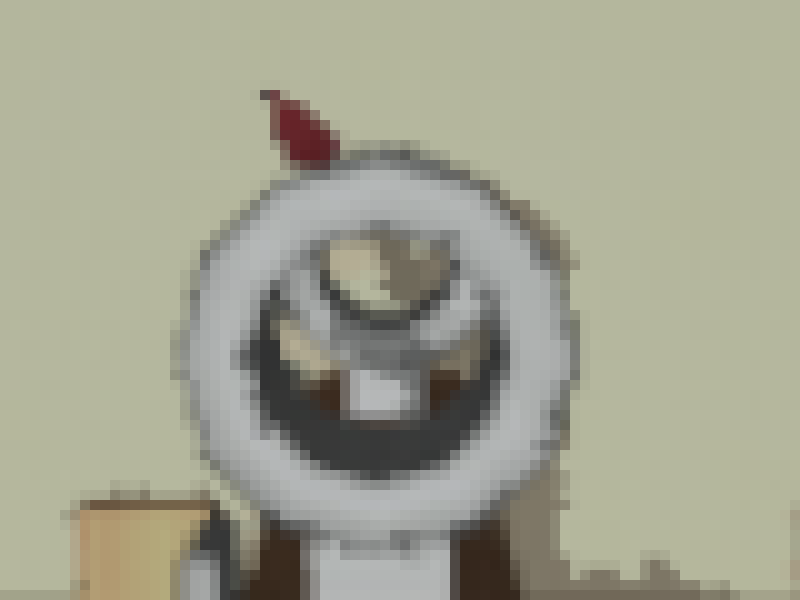

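The ring's centre is at about (322.3,109.2). Through it the lower tube's bore shows at about (323.3,100), so I can check for tilt.

```bash
python3 - <<'E'
from h import *
s=read_state(); p=get_image("wrist"); X,u,v=cloud(p,s); Q=R.from_quat(s["ee_rot"]); L=Q.inv().apply(X-s["position"])
def ring(c,r0,r1):
    d=np.hypot(u-c[0],v-c[1]); return L[(d>r0)&(d<r1)]
A=ring((322.3,109.2),14,18); zu=np.median(A[:,2]); print("zu",zu,np.polyfit(A[:,0],A[:,2],1),np.polyfit(A[:,1],A[:,2],1))
E=A[:,:2]; print("ring3d centroid",np.mean(A[abs(A[:,2]-zu)<4],0))
def at(px,z):
    o,d=wray(p,px,s); d=Q.inv().apply(d); o=Q.inv().apply(o-s["position"]); return o+d*(z-o[2])/d[2]
print("upper",at((322.3,109.2),zu),"lower",at((323.3,100.0),zu+100))
m=(abs(L[:,1]-1)<4)&(L[:,0]>25)&(L[:,0]<62)&(L[:,2]<152)&(L[:,2]>128); print("top slope",np.polyfit(L[m][:,0],L[m][:,2],1),m.sum())
E
```

```text
zu 160.31241796589313 [  0.02 159.  ] [ -0.01 160.35]
ring3d centroid [ 76.53  -0.45 160.35]
upper [ 76.51  -0.46 160.31] lower [ 76.24   0.34 260.31]
top slope [  0.   143.21] 1831
```

Call:
carry_out(slide=[[-0.01,0.015,0],[-0.032,0.048,0],[-0.062,0.095,0],[-0.095,0.145,0],[-0.128,0.195,0],[-0.156,0.237,0],[-0.172,0.262,0],[-0.178,0.271,0]], roll=[0,0,0,0,0,0,0,0], claw=[0.006,0.006,0.006,0.006,0.006,0.006,0.006,0.006])

```text
clock: 8.72
position: [466.7, -18.9, 394.8]
ee_rot: [0.956, 0.294, -0.0, 0.0]
contact_force: [-0.4, 0.1, -2.8]
gripper_width: 12.9
grasp_force: 58.9
```

Call:
carry_out(slide=[[0,0,0.005],[0,0,0.015],[0,0,0.027],[0,0,0.035],[0,0,0.037],[0,0,0.037]], roll=[0,0,0,0,0,0], claw=[0.006,0.006,0.006,0.006,0.006,0.006])

```text
clock: 9.48
position: [467.5, -16.6, 357.7]
ee_rot: [0.955, 0.296, -0.0, 0.0]
contact_force: [-0.1, -0.1, -3.4]
gripper_width: 13.1
grasp_force: 58.8
```

```bash
python3 - <<'E'
from look import *
s,p,o=look("w5",["upper_pin","upper_socket"]); print(s["position"],s["contact_force"],s["gripper_width"])
for t,z in(("upper_pin",139),("upper_socket",s["position"][2]-184.3)):
    if t in o: a,d=o[t]; print(t,a+d*(z-a[2])/d[2])
plan([489.5,-29,357],34.4); Q=R.from_quat(s["ee_rot"]); print("sockets",Q.apply([76.5,-.1,160.3])+s["position"]); print((Q.inv().apply(np.array([489.5,-29,357])-s["position"])).round(1))
cv2.imwrite("pics/w5c.png",cv2.resize(p["img"][50:150,250:370,::-1],None,fx=6,fy=6,interpolation=cv2.INTER_NEAREST))
E
```

```text
upper_pin [361.3  89.6] 0.69 zmap 165.88658 dir [ 0.07 -0.11 -0.99]
upper_socket [322.6 109.7] 0.94 zmap 223.00748 dir [-0.06 -0.04 -1.  ]
[467.53 -16.64 357.65] [-0.06 -0.09 -3.37] 13.119321308285377
upper_pin [550.23  12.21 139.  ]
upper_socket [528.83  25.73 173.35]
pos [467.51 -16.79 358.11] xhead 34.41 slide [0.01 0.02 0.  ] roll 0.01 tilt [ 0.  0. -1.]
sockets [530.55  26.67 197.34]
[11.1 22.6  0.7]
```

View pics/w5c.png

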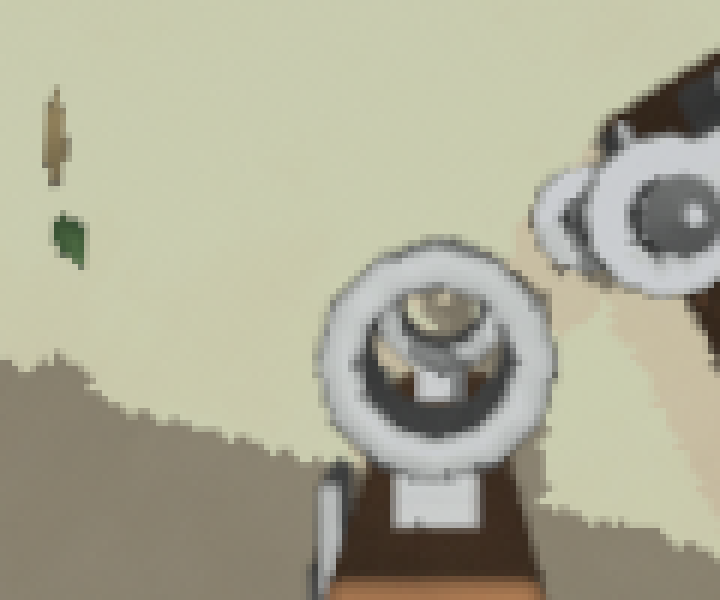

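The crop shows the upper socket ring centred at px (322.3,108.7) and the pin shoulder centred at about (360.8,85.7). The pin tip is at about (365.7,85.0).

```bash
python3 - <<'E'
from h import *
s=read_state(); p=get_image("wrist"); Q=R.from_quat(s["ee_rot"])
def at(px,wz):
    o,d=wray(p,px,s); X=o+d*(wz-o[2])/d[2]; return X,Q.inv().apply(X-s["position"])
zu=s["position"][2]-160.3
print(s["position"]); print("tip",*at((365.7,85),159)); print("shoulder",*at((360.8,85.7),139)); print("ring",*at((322.3,108.7),zu)); print("lower tube",*at((250+441/6-.5,50+300/6-.5),zu-100))
# lower bracket shoulder circle centre approx crop (585,222)
print("lowpin",*at((250+588/6,50+222/6-.5),39))
E
```

```text
[467.51 -16.79 358.11]
tip [552.62  13.7  159.  ] [ 87.26  22.87 199.19]
shoulder [552.26  13.67 139.  ] [ 86.93  22.68 219.19]
ring [530.69  26.98 197.81] [ 76.71  -0.46 160.37]
lower tube [531.03  26.46  97.81] [ 76.61   0.12 260.37]
lowpin [552.36  13.06  39.  ] [ 86.58  23.2  319.19]
```

Call:
carry_out(slide=[[0.0025,0.006,0],[0.005,0.011,0],[0.0075,0.0165,0],[0.0105,0.023,0.003],[0.0105,0.023,0.007],[0.0105,0.023,0.007]], roll=[0,0,0,0,0,0], claw=[0.006,0.006,0.006,0.006,0.006,0.006])

```text
clock: 10.42
position: [488.8, -30.0, 350.0]
ee_rot: [0.955, 0.296, -0.001, -0.0]
contact_force: [-0.2, -0.6, -3.0]
gripper_width: 13.0
grasp_force: 58.8
```

```bash
python3 - <<'E'
from h import *
s=read_state(); p=get_image("wrist"); print(s["position"],s["contact_force"])
cv2.imwrite("pics/w6c.png",cv2.resize(p["img"][80:140,285:365,::-1],None,fx=10,fy=10,interpolation=cv2.INTER_NEAREST))
T=s["position"]; Q=R.from_quat(s["ee_rot"]); 
for n,z in(("ring",160.3),("mouth",184.3)): print(n,(wpix(p,Q.apply([76.65,-.15,z])+T,s)-[285,80]+.5)*10)
for z in(159,139,59,39): X=Q.inv().apply(np.array([0,0,z])-T)[2]; print("pin at axis",z,(wpix(p,Q.apply([76.65,-.15,X])+T,s)-[285,80]+.5)*10) if 0 else None
for z in(159,139,59,39): print("pin if aligned",z,(wpix(p,Q.apply([76.65,-.15,T[2]-z])+T,s)-[285,80]+.5)*10)
E
```

```text
[488.8  -29.98 349.97] [-0.15 -0.59 -3.03]
ring [385.59 293.61]
mouth [384.06 259.88]
pin if aligned 159 [383.71 252.3 ]
pin if aligned 139 [382.83 232.91]
pin if aligned 59 [380.64 185.12]
pin if aligned 39 [380.29 177.43]
```

View pics/w6c.png

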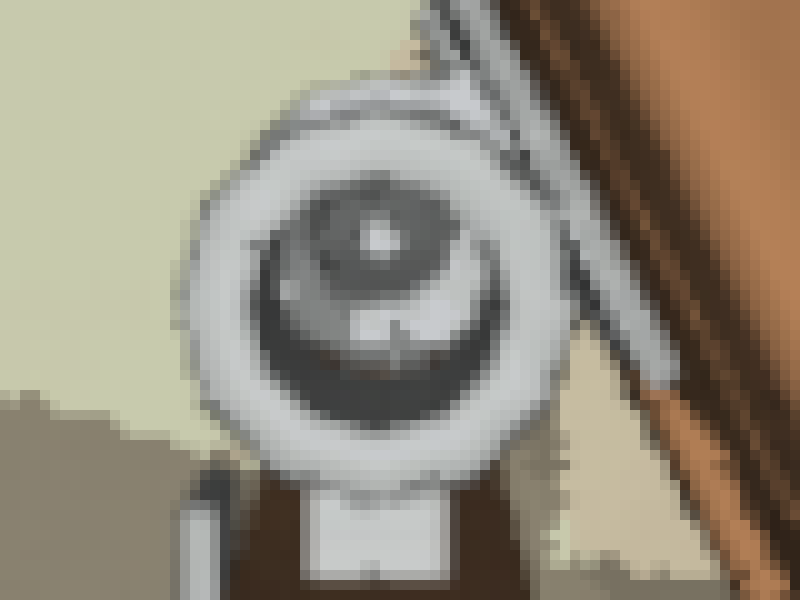

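The view down the tube shows the pin tip at (379,240) inside the ring centred at (381,298). It lies about 0.7 mm too far in +x and is centred in y. I'll correct that and lower gently.

Call:
carry_out(slide=[[0.0007,0,0.001],[0.0007,0,0.003],[0.0007,0,0.005],[0.0007,0,0.007],[0.0007,0,0.009],[0.0007,0,0.011],[0.0007,0,0.013],[0.0007,0,0.015]], roll=[0,0,0,0,0,0,0,0], claw=[0.006,0.006,0.006,0.006,0.006,0.006,0.006,0.006])

```text
clock: 11.48
position: [489.6, -29.5, 335.6]
ee_rot: [0.955, 0.296, -0.0, -0.0]
contact_force: [-0.6, -0.4, -2.8]
gripper_width: 13.0
grasp_force: 58.8
```

Call:
carry_out(slide=[[0,0,0.0015],[0,0,0.003],[0,0,0.0045],[0,0,0.006],[0,0,0.0075],[0,0,0.009],[0,0,0.01],[0,0,0.01]], roll=[0,0,0,0,0,0,0,0], claw=[0.006,0.006,0.006,0.006,0.006,0.006,0.006,0.006])

```text
clock: 12.48
position: [489.6, -29.5, 325.6]
ee_rot: [0.955, 0.296, -0.0, -0.0]
contact_force: [0.9, -0.4, -2.4]
gripper_width: 13.6
grasp_force: 58.8
```

Call:
carry_out(slide=[[0,0,0.0005],[0,0,0.001],[0,0,0.0015],[0,0,0.002],[0,0,0.002]], roll=[0,0,0,0,0], claw=[0.006,0.006,0.006,0.006,0.006])

```text
clock: 13.1
position: [489.6, -29.5, 323.7]
ee_rot: [0.955, 0.296, -0.0, -0.0]
contact_force: [-0.2, -0.0, -2.3]
gripper_width: 12.9
grasp_force: 58.8
```

Call:
carry_out(slide=[[0,0,0.0005],[0,0,0.001],[0,0,0.001]], roll=[0,0,0], claw=[0.006,0.006,0.006])

```text
clock: 13.48
position: [489.6, -29.5, 323.1]
ee_rot: [0.955, 0.296, 0.0, 0.0]
contact_force: [-1.5, -0.1, 1.6]
gripper_width: 13.0
grasp_force: 59.5
```

Contact shows in the force (−2.3 to +1.6 N), so the sockets are seated. I'll release.

Call:
carry_out(slide=[[0,0,0],[0,0,0],[0,0,0],[0,0,0],[0,0,0],[0,0,0]], roll=[0,0,0,0,0,0], claw=[0.014,0.018,0.024,0.03,0.035,0.035])

```text
clock: 14.22
position: [489.6, -29.5, 322.7]
ee_rot: [0.955, 0.296, 0.0, 0.0]
contact_force: [-1.2, 0.1, -0.8]
gripper_width: 34.8
grasp_force: 0.0
```

```bash
python3 - <<'E'
from h import *
s=read_state(); print(s["position"],s["contact_force"],s["gripper_width"])
P={n:get_image(n) for n in("side","top")}
for t in["lower_pin","upper_pin","lower_socket","upper_socket","door_center","door_strike","case_strike"]:
    L={}
    for n,p in P.items():
        l=place_of(p,t)
        if l: L[n]=l[0]["at"]; print(t,n,np.array(L[n]),round(l[0]["conf"],2))
    if len(L)==2: print("   tri",*tri(ray(P["side"],L["side"]),ray(P["top"],L["top"])))
p=get_image("wrist"); X,u,v=cloud(p,s); Q=R.from_quat(s["ee_rot"]); L=Q.inv().apply(X-s["position"])
m=(abs(L[:,1])<14)&(L[:,0]>20)&(L[:,0]<62)&(L[:,2]<152)&(L[:,2]>130); print("door top tool z",np.median(L[m][:,2]),cv2.minAreaRect(L[m][:,:2].astype(np.float32)))
cv2.imwrite("pics/s7.png",cv2.resize(P["side"]["img"][120:240,230:350,::-1],None,fx=5,fy=5,interpolation=cv2.INTER_CUBIC))
E
```

```text
[489.63 -29.45 322.71] [-1.21  0.15 -0.79] 34.772461985074905
lower_pin side [298.2 221.6] 0.65
lower_pin top [321.8 181.5] 0.6
   tri [547.93   7.94  36.05] 3.3140957790633845
upper_pin side [299.5 189.9] 0.79
upper_pin top [322.3 178.1] 0.89
   tri [546.     9.25 134.07] 5.560533564937123
lower_socket side [297.8 223.3] 0.71
upper_socket side [299.6 188.1] 0.82
upper_socket top [275.  150.9] 0.4
   tri [572.44 135.36 218.62] 69.45132160898233
door_center side [320.2 193.4] 0.56
door_strike side [336.9 187.5] 0.68
door_strike top [348.3 219.7] 0.63
   tri [438.88 -68.12  99.22] 10.506912910597256
case_strike side [318.7 183.1] 0.8
case_strike top [364.2 197.7] 0.91
   tri [ 495.89 -115.06   85.95] 4.897850783593574
door top tool z 143.5254582982079 ((41.002708435058594, -0.611447811126709), (14.254931449890137, 41.99956512451172), 89.95934295654297)
```

View pics/s7.png

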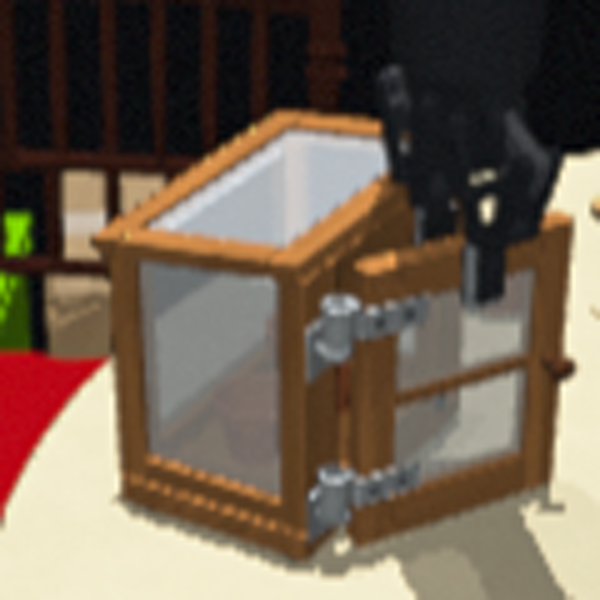

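The crop shows the door hung on both pins and standing ajar, with the gripper open around it. I'll rise, close the fingers and go round to the outer face.

Call:
carry_out(slide=[[0,0,-0.012],[0,0,-0.035],[0,0,-0.05],[-0.015,-0.02,-0.05],[-0.032,-0.04,-0.05],[-0.045,-0.055,-0.05],[-0.045,-0.055,-0.05]], roll=[0,0,0,0,0,0,0], claw=[0.035,0.035,0.035,0.035,0.02,0,0])

```text
clock: 15.95
position: [420.4, -9.5, 373.4]
ee_rot: [0.955, 0.296, 0.001, -0.0]
contact_force: [0.8, 0.2, 0.5]
gripper_width: 0.5
grasp_force: 0.0
```

Call:
carry_out(slide=[[0,0,0.015],[0,0,0.035],[0,0.002,0.04],[0,0.007,0.04],[0,0.012,0.04],[0,0.016,0.04],[0,0.02,0.04],[0,0.02,0.04]], roll=[0,0,0,0,0,0,0,0], claw=[0,0,0,0,0,0,0,0])

```text
clock: 16.95
position: [432.8, -26.3, 332.8]
ee_rot: [0.955, 0.296, 0.0, 0.0]
contact_force: [0.0, 0.1, 0.2]
gripper_width: -0.3
grasp_force: 0.0
```

```bash
cat > gap.py <<'E'
from h import *
s=read_state(); p=get_image("wrist"); print(s["position"],s["contact_force"],s["gripper_width"],s["clock"])
X,u,v=cloud(p,s); Y=X[(X[:,2]>172)&(X[:,2]<186)&(np.hypot(X[:,0]-552.8,X[:,1]-13.9)<160)]
pin=np.array([552.8,13.9])
# keep points in front of case front face (case -x normal)
n=np.array([-.883,.469]); Y=Y[(Y[:,:2]-pin)@n>-9.5]
rc=cv2.minAreaRect(Y[:,:2].astype(np.float32)); print(len(Y),rc)
a=np.cov(Y[:,:2].T); w,V=np.linalg.eigh(a); print("door heading %.1f"%(np.degrees(np.arctan2(V[1,1],V[0,1]))%180), "tool", 2*np.degrees(np.arctan2(s["ee_rot"][1],s["ee_rot"][0]))%180)
def T(h,off,r=122): h=np.radians(h); return pin+off*np.array([-np.sin(h),np.cos(h)])-r*np.array([np.cos(h),np.sin(h)])
Q=R.from_quat(s["ee_rot"]); h0=2*np.degrees(np.arctan2(s["ee_rot"][1],s["ee_rot"][0]))%180
def steps(hs,off):
    for h in hs: print(h,"slide mm",Q.inv().apply(np.r_[T(h,off),336]-s["position"]).round(1),"roll %.1f"%(h0-h))
E
python3 - <<'E'
from gap import *
steps([34.4,38,42,46,50,54,58,60,61,62],24)
E
```

```text
[432.84 -26.26 332.84] [0.01 0.12 0.16] -0.2643201238922082 16.95
9073 ((478.95257568359375, -11.30194091796875), (120.63656616210938, 55.202579498291016), 34.12799072265625)
door heading 26.6 tool 34.387285508058255
34.4 slide mm [-0.3 10.6 -3.2] roll -0.0
38 slide mm [-1.6 18.3 -3.2] roll -3.6
42 slide mm [-2.4 27.  -3.2] roll -7.6
46 slide mm [-2.7 35.7 -3.2] roll -11.6
50 slide mm [-2.3 44.3 -3.2] roll -15.6
54 slide mm [-1.3 53.  -3.2] roll -19.6
58 slide mm [ 0.3 61.5 -3.2] roll -23.6
60 slide mm [ 1.3 65.7 -3.2] roll -25.6
61 slide mm [ 1.9 67.8 -3.2] roll -26.6
62 slide mm [ 2.5 69.9 -3.2] roll -27.6
```

Call:
carry_out(slide=[[0,0.005,0],[0,0.01,0],[-0.001,0.0145,0],[-0.0015,0.0185,0],[-0.002,0.0225,0],[-0.0025,0.027,0],[-0.0025,0.0315,0],[-0.0025,0.0355,0]], roll=[0,0,-1.8,-3.6,-5.6,-7.6,-9.6,-11.6], claw=[0,0,0,0,0,0,0,0])

```text
clock: 18.0
position: [450.9, -57.0, 332.7]
ee_rot: [0.92, 0.391, -0.0, -0.0]
contact_force: [-0.0, 0.0, 0.1]
gripper_width: 0.3
grasp_force: 0.1
```

```bash
python3 - <<'E'
from gap import *
steps([46,48,50,52,54,56,57,58,59,60,61,62],22)
p=get_image("side")
for t in("door_strike","case_strike"): print(t,place_of(p,t)[:1])
q=get_image("wrist")["img"]; cv2.imwrite("pics/w8.png",q[:,:,::-1])
E
```

```text
[450.9  -57.04 332.66] [-0.    0.03  0.12] 0.3206445653182164 18.0
9233 ((490.36199951171875, -28.419677734375), (119.57391357421875, 41.702823638916016), 43.8620491027832)
door heading 39.9 tool 46.07278699149665
46 slide mm [-0.2  2.  -3.3] roll 0.1
48 slide mm [-0.9  6.3 -3.3] roll -1.9
50 slide mm [-1.4 10.6 -3.3] roll -3.9
52 slide mm [-1.8 14.9 -3.3] roll -5.9
54 slide mm [-2.1 19.2 -3.3] roll -7.9
56 slide mm [-2.2 23.5 -3.3] roll -9.9
57 slide mm [-2.2 25.7 -3.3] roll -10.9
58 slide mm [-2.1 27.9 -3.3] roll -11.9
59 slide mm [-2.  30.  -3.3] roll -12.9
60 slide mm [-1.9 32.2 -3.3] roll -13.9
61 slide mm [-1.8 34.3 -3.3] roll -14.9
62 slide mm [-1.6 36.5 -3.3] roll -15.9
door_strike [{'at': [330.9, 184.9], 'conf': 0.89}]
case_strike [{'at': [319.2, 178.9], 'conf': 0.73}]
```

View pics/w8.png

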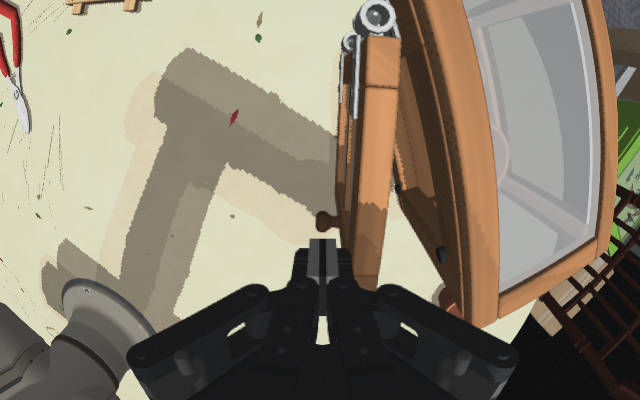

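The wrist view shows the closed fingers at (322,270) against the door's outer face, and the door partly swung. I'll continue slowly.

Call:
carry_out(slide=[[-0.0005,0.004,0],[-0.001,0.0085,0],[-0.0015,0.013,0],[-0.002,0.017,0],[-0.002,0.021,0],[-0.002,0.0235,0],[-0.002,0.0255,0],[-0.002,0.0255,0]], roll=[-1,-3,-5,-7,-9,-10,-11,-11], claw=[0,0,0,0,0,0,0,0])

```text
clock: 19.25
position: [467.7, -75.9, 332.7]
ee_rot: [0.879, 0.477, -0.0, -0.0]
contact_force: [-0.0, 0.5, -0.0]
gripper_width: 0.3
grasp_force: 0.1
```

```bash
python3 - <<'E'
from gap import *
steps([57,58,59,60,61,62],22)
p=get_image("side"); print([place_of(p,t)[:1] for t in("door_strike","case_strike")])
Q=R.from_quat(s["ee_rot"]); L=Q.inv().apply(X-s["position"])
for x0 in(20,40,60):
    m=(abs(L[:,0]-x0)<3)&(L[:,2]>150)&(L[:,2]<157)&(abs(L[:,1]-15)<35)&(L[:,1]>-5); y=L[m][:,1]; print(x0,len(y),np.histogram(y,bins=np.arange(-5,52,3)))
E
```

```text
[467.75 -75.91 332.68] [-0.02  0.54 -0.04] 0.26757703606774863 19.25
9215 ((500.55206298828125, -40.181907653808594), (119.38955688476562, 41.5836296081543), 55.85009765625)
door heading 51.9 tool 57.01142667101117
57 slide mm [-0.4  0.4 -3.3] roll 0.0
58 slide mm [-0.7  2.6 -3.3] roll -1.0
59 slide mm [-1.1  4.7 -3.3] roll -2.0
60 slide mm [-1.3  6.8 -3.3] roll -3.0
61 slide mm [-1.6  9.  -3.3] roll -4.0
62 slide mm [-1.8 11.1 -3.3] roll -5.0
[[{'at': [321.1, 182.6], 'conf': 0.9}], []]
20 405 (array([ 0,  0,  0,  0,  0,  0, 58, 77, 69, 76, 61,  1,  0,  0,  0, 56,  7,
        0]), array([-5, -2,  1,  4,  7, 10, 13, 16, 19, 22, 25, 28, 31, 34, 37, 40, 43,
       46, 49]))
40 489 (array([ 0,  0,  0,  0,  0,  0, 53, 89, 89, 89, 84,  5,  0,  0,  2, 78,  0,
        0]), array([-5, -2,  1,  4,  7, 10, 13, 16, 19, 22, 25, 28, 31, 34, 37, 40, 43,
       46, 49]))
60 564 (array([  0,   0,   0,   0,   0,   0,  57, 101, 100, 103,  99,  13,   0,
         0,  89,   2,   0,   0]), array([-5, -2,  1,  4,  7, 10, 13, 16, 19, 22, 25, 28, 31, 34, 37, 40, 43,
       46, 49]))
```

Call:
carry_out(slide=[[-0.0005,0.0015,0],[-0.0005,0.003,0],[-0.001,0.0045,0],[-0.001,0.006,0],[-0.0015,0.0075,0],[-0.0015,0.0085,0],[-0.0015,0.0085,0]], roll=[-0.5,-1.3,-2,-2.7,-3.4,-4,-4], claw=[0,0,0,0,0,0,0])

```text
clock: 20.32
position: [474.0, -81.8, 332.7]
ee_rot: [0.862, 0.508, -0.0, 0.0]
contact_force: [-0.2, -0.4, -0.2]
gripper_width: -0.1
grasp_force: 0.1
```

Call:
carry_out(slide=[[0,0.0005,0],[0,0.001,0],[0,0.0015,0],[0,0.0015,0]], roll=[-0.2,-0.5,-0.7,-0.7], claw=[0,0,0,0])

```text
clock: 20.82
position: [475.3, -82.5, 332.7]
ee_rot: [0.858, 0.513, 0.0, 0.0]
contact_force: [-0.5, -0.2, 0.4]
gripper_width: 0.2
grasp_force: 0.1
```

Steps of 0.5 mm until the force shows contact with the bumpers.

Call:
carry_out(slide=[[0,0.0005,0],[0,0.001,0],[0,0.0013,0],[0,0.0013,0]], roll=[-0.1,-0.2,-0.4,-0.4], claw=[0,0,0,0])

```text
clock: 21.32
position: [476.5, -83.1, 332.7]
ee_rot: [0.857, 0.516, -0.0, -0.0]
contact_force: [0.4, -0.6, 0.4]
gripper_width: -0.2
grasp_force: 0.1
```

Call:
carry_out(slide=[[0,0.0004,0],[0,0.0008,0],[0,0.0008,0]], roll=[0,0,0], claw=[0,0,0])

```text
clock: 21.7
position: [477.2, -83.5, 332.7]
ee_rot: [0.857, 0.516, 0.0, 0.0]
contact_force: [-0.6, -0.8, 0.3]
gripper_width: 0.2
grasp_force: 0.1
```

```bash
python3 - <<'E'
from gap import *
steps([62],21.5)
L=Q.inv().apply(X-s["position"])
for x0 in(10,20,40,60):
    m=(abs(L[:,0]-x0)<3)&(L[:,2]>150)&(L[:,2]<157)&(abs(L[:,1]-15)<20); y=L[m][:,1]; print(x0,len(y),y.min(),y.max())
    m=(abs(L[:,0]-x0)<3)&(L[:,2]>141)&(L[:,2]<149)&(L[:,1]>10)&(L[:,1]<60); y=L[m][:,1]; print("   case top edge",y.min() if len(y) else 0)
E
```

```text
[477.17 -83.49 332.72] [-0.63 -0.77  0.29] 0.1745619287257806 21.7
9275 ((506.73358154296875, -44.4367561340332), (118.18953704833984, 41.581092834472656), 61.416221618652344)
door heading 57.5 tool 62.111191836774005
62 slide mm [-0.5 -0.4 -3.3] roll 0.1
10 677 -4.990555888159009 33.05294453640713
   case top edge 10.066823151741344
20 399 13.705163122490122 33.22209543379858
   case top edge 32.332052036534904
40 507 13.74186475191854 33.36283119055546
   case top edge 32.63789445385603
60 565 14.28548951737225 33.092135980895875
   case top edge 32.37317263772056
```

The gap between the door's inner face and the frame is about 4.4 mm against 4 mm bumpers. One last nudge, then I'll back off.

Call:
carry_out(slide=[[0,0.0004,0],[0,0.0006,0],[0,0.0006,0],[0,-0.004,0],[0,-0.02,0],[0,-0.045,0],[0,-0.06,-0.01],[0,-0.06,-0.03]], roll=[0,0,0,0,0,0,0,0], claw=[0,0,0,0,0,0,0,0])

```text
clock: 22.75
position: [422.6, -54.9, 363.3]
ee_rot: [0.856, 0.516, -0.001, -0.0]
contact_force: [0.4, -0.3, -0.4]
gripper_width: 0.1
grasp_force: 0.0
```

Call:
carry_out(slide=[[0,0,-0.02],[0,0,-0.04],[0,0,-0.04],[0,0,-0.04]], roll=[0,0,0,0], claw=[0,0,0,0])

```text
clock: 23.25
position: [423.6, -55.3, 402.4]
ee_rot: [0.857, 0.516, -0.0, -0.0]
contact_force: [-0.2, 0.6, -0.6]
gripper_width: -0.1
grasp_force: 0.0
```

```bash
python3 - <<'E'
from gap import *
h=np.radians(62); ex=np.array([np.cos(h),np.sin(h)]); n=np.array([-np.sin(h),np.cos(h)])
Z=X[(X[:,2]>174)&(X[:,2]<184)]; a=(Z[:,:2]-pin)@ex; b=(Z[:,:2]-pin)@n
for r in(-130,-100,-60,-30):
    y=b[(abs(a-r)<4)&(abs(b)<10)]; print(r,len(y),y.min(),y.max())
p=get_image("side"); print([(t,place_of(p,t)[:1]) for t in("upper_socket","lower_socket","door_strike")])
E
```

```text
[423.55 -55.3  402.41] [-0.21  0.61 -0.59] -0.13360160309605146 23.25
3884 ((513.6718139648438, -55.160152435302734), (129.3878936767578, 15.118258476257324), 60.812503814697266)
door heading 60.7 tool 62.12079966721786
-130 175 -9.871166693525193 9.980793286887934
-100 217 -4.54102867395565 9.84930947711402
-60 247 -9.847226888762401 8.785049461065656
-30 267 -9.94403648708066 8.35045125876334
[('upper_socket', [{'at': [300.0, 187.6], 'conf': 0.95}]), ('lower_socket', [{'at': [297.4, 223.3], 'conf': 0.74}]), ('door_strike', [{'at': [315.0, 180.8], 'conf': 0.92}])]
```

The door is about 1° (~3 mm) short of the bumpers, which is within tolerance. I'll press it fully home with one more gentle push.

Call:
carry_out(slide=[[0,0.01,0.03],[0,0.02,0.06],[0,0.035,0.07],[0,0.045,0.07],[0,0.052,0.07],[0,0.056,0.07],[0,0.059,0.07],[0,0.0605,0.07]], roll=[0,0,0,0,0,0,0,0], claw=[0,0,0,0,0,0,0,0])

```text
clock: 24.5
position: [477.5, -83.7, 333.0]
ee_rot: [0.857, 0.516, 0.0, 0.0]
contact_force: [-0.7, 1.1, 2.0]
gripper_width: 0.1
grasp_force: 0.7
```

Call:
carry_out(slide=[[0,0.0004,0],[0,0.0008,0],[0,0.0012,0],[0,0.0012,0]], roll=[0,0,0,0], claw=[0,0,0,0])

```text
clock: 25.0
position: [478.0, -84.0, 332.8]
ee_rot: [0.857, 0.516, -0.001, -0.001]
contact_force: [-4.3, 3.9, 4.4]
gripper_width: -0.1
grasp_force: 2.9
```

The force has risen to about 6 N, so the door is on its bumpers. I'll back away gently.

Call:
carry_out(slide=[[0,-0.0005,0],[0,-0.001,0],[0,-0.002,0],[0,-0.006,0],[0,-0.02,0],[0,-0.04,0],[0,-0.06,0],[0,-0.06,-0.03]], roll=[0,0,0,0,0,0,0,0], claw=[0,0,0,0,0,0,0,0])

```text
clock: 26.0
position: [423.1, -55.8, 361.2]
ee_rot: [0.856, 0.516, -0.003, -0.001]
contact_force: [0.4, 0.2, 0.1]
gripper_width: 0.1
grasp_force: 0.0
```

Call:
carry_out(slide=[[0,0,-0.02],[0,0,-0.04],[0,0,-0.04],[0,0,-0.04]], roll=[0,0,0,0], claw=[0,0,0,0])

```text
clock: 26.5
position: [424.9, -56.1, 401.8]
ee_rot: [0.857, 0.516, -0.001, -0.0]
contact_force: [-1.0, 0.6, -0.3]
gripper_width: -0.1
grasp_force: 0.0
```

```bash
python3 gap.py; python3 gap.py | sed -n 2p
```

```text
[424.94 -56.13 401.84] [-0.99  0.62 -0.28] -0.06539327031469432 26.5
3901 ((514.6294555664062, -55.309818267822266), (129.70513916015625, 15.053613662719727), 61.2398681640625)
door heading 61.4 tool 62.10926124172674
3917 ((515.5160522460938, -56.12211608886719), (129.7332763671875, 17.40863037109375), 60.93869400024414)
```

The door rests on its bumpers, within measurement error, and nothing is moving. I'll hand in.

```bash
python3 -c "
from bench import *
print(job_done())"
```

```text
the job is handed in; nothing more can be done
None
```

The door hangs on both hinge pins and is shut to within about 1° (roughly 2 mm at the free edge) of its bumpers; I handed the job in at about 26.6 s, with no verdict reported back.

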